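# Pin the guide bar down over a sheet

## Task

The acrylic sheet is lined up on the cutting board. Swing the raised guide bar fully down over it so that its lug drops into the fork, then lock it with the long-shanked pin: push the pin through both cheeks of the fork and the lug between them until its grip is home against the cheek, and let go. Don't shift the sheet, and leave everything else on the bench, the short pin too, where it is.

Things in the scene. Friction and masses are not known exactly. Their poses are not given: they have to be found in the camera images.
- bar (a joint): Angle of the guide bar about its hinge (rad): 0 = fully down on its stop, level over the sheet; it starts raised at 0.30 to 0.60, free end up. The bar is an aluminium extrusion 50 mm wide, 20 mm thick, hinged at the left (+y) end of the board. The stiff hinge holds it wherever it is left, so it does not drop by itself; 2 to 6 N down on its knob moves it.
- bar_hinge (a point): Centre of the bar's hinge, on the hinge axis, between two dark steel ears on the board, 42 mm above the table. Fixed to the board: its x is the hinge axis; the fork lies 420 mm away along its -y.
- knob_top (a point): Centre of the top of the black lift knob on the bar, near the free end: 310 mm from the hinge axis along the bar and 35 mm above it, so 77 mm above the table when the bar is down; moves with the bar. The knob is 26 mm across and 30 mm tall. Its z is the knob's axis, its -y runs along the bar to the lug. Press it down, or grip it, to bring the bar down.
- lug_hole (a point): Centre of the 15 mm hole in the steel lug at the bar's free end, 420 mm from the hinge; moves with the bar, x along the hole. The lug is 20 mm thick, 56 mm long, 44 mm tall; at the start it reaches up to 330 mm above the table. With the bar down it sits in the fork and this point meets fork_hole.
- fork_hole (a point): Centre of the fork near the board's right (-y) end: midway between its two cheeks on the axis of their 15 mm holes, 62 mm above the table. Its x is the holes' axis (level, pointing away from the robot), z up. The cheeks are upright dark steel plates 10 mm thick, 40 mm wide, tops 82 mm above the table, 24 mm apart: 44 mm outside to outside.
- board: The sheet-cutting board, fixed on the table: plywood 300 mm (x) by 560 mm (y), 18 mm thick, hinge at the left end, fork at the right end, a low aluminium fence along the far edge. Origin at the centre of its underside; hinge and fork stand on a line 20 mm beyond its middle (+x). The fork's foot plate is 8 mm thick.
- pin_long: The lock pin to use, steel, 0.13 to 0.25 kg: octagonal grip 22 mm across flats, 44 mm long; round shank 12 mm thick, 66 mm long, its last 12 mm tapering to a 5 mm nose. Origin on the axis at the shoulder, +x along the shank to the nose. It lies level on its grip on the table right of the board, axis 11 mm up, nose roughly away from the robot.
- pin_mid (a point): A point on the long pin's axis, 22 mm from the shoulder towards the nose; with the pin home it lies at the middle of the fork. Same axes as the pin.
- sheet: The pale acrylic sheet to be cut, 260 x 260 x 5 mm, lying loose on the board under the bar, already lined up. Origin under its centre.
- lifter: A one-cup suction lifter: black rubber cup 80 mm across, grey bar handle, 56 mm tall, standing on the sheet in front of the bar. Origin under its centre.
- tape: A grey tape measure, 70 x 32 x 64 mm, standing on the table left of the robot, short of the board. Origin under its centre.
- scorer: A scoring knife lying on the table to the right of the pins: flat black handle 110 x 22 x 15 mm with a steel blade, 165 mm long in all. Origin under its middle.
- rule: A flat steel rule, 240 x 34 x 4 mm, lying on the sheet beyond the bar. Origin under its centre, its length along its y.
- screw_jar: A glass screw jar with a dark lid, 64 mm across, 75 mm tall, on the table behind the pins. Origin under its centre.
- clamp: A spring clamp lying flat on the table left of the board, about 140 x 80 x 23 mm. Origin under its middle.
- sanding_block: A wooden sanding block, 120 x 50 x 32 mm, on the table near the robot, right of the middle. Origin under its centre.
- pin_short: The other lock pin, not wanted here: the same octagonal grip (22 mm across flats, 44 mm long) but a shank only 30 mm long, too short to reach through the fork. Same origin and axes as the long pin.
Things that resemble listed ones, but are neither listed nor needed, are in the scene too. What is shaped like the pin_long but red or turquoise is not meant.

How it is judged:
On the way, in this order (a step that is already met when the one before it is completed fails the run):
1. the guide bar is fully down, its lug in the fork (value of joint bar below 0.02 rad), for 0.2 s.
2. the long pin is through fork and lug, its grip home against the fork (distance between pin_mid and fork_hole below 0.006 m and angle between the x axis of pin_long and the x axis of fork_hole, either way round below 0.13 rad and value of joint bar below 0.02 rad), for 0.2 s.
At the end, for the whole second after the job is handed in: The bar is down (within 0.02 rad of its stop) and the long pin lies at rest through both cheeks and the lug, from either side: its point 22 mm from the shoulder within 6 mm of the fork's centre, its axis within 0.13 rad of the holes' axis (all of step 2 and linear speed of pin_long below 0.02 m/s); the robot touches nothing.
It fails at once if the sheet is shifted more than 12 mm (distance of sheet from where it was at the start of the episode above 0.012 m).
It fails at once if the short pin is moved more than 30 mm (distance of pin_short from where it was at the start of the episode above 0.03 m).
It fails at once if another thing on the bench is moved more than 30 mm (distance of any of lifter, tape, scorer, rule, screw_jar, clamp, sanding_block from where it was at the start of the episode above 0.03 m).
It also fails if it takes over 62 s, if anything falls off the work surface, if the arm or the gripper's body presses on something with over 40 N, if the wrist force passes 120 N, or if a joint passes its speed limit or range.

## Robot

A 6-joint arm with a two-finger parallel gripper is mounted at the origin on the work surface. World frame = base frame: x ahead of the robot, y to its left, z up, the work surface at z = 0. Lengths are in m, angles in rad, forces in N, time in s.
With the tool pointing down it reaches from about 0.35 to 0.925 m from the base axis. Payload 6.4 kg.
Tool frame: the origin (TCP) lies on the centre line of the jaws, within the pads' length; the fingertips stand 25 mm ahead of it and the grasp point (between the pads) lies 6 mm ahead of it (ctrl.tcp_to_tips is the distance from the TCP to the fingertips, in m); z points along the fingers, y is the direction in which the jaws open and shut (so a half turn about z gives the same grasp; the last joint's range is limited). The gripper opens to 94 mm and grips with 3 to 60 N. Pads are 16 mm wide; open, the fingers measure 119 mm over their backs; the gripper's body (75 mm by 177 mm) begins 78 mm behind the grasp point.
Start: joints at [-1.309, 0.245, 1.558, -0, 1.339, -0.174], TCP at [0.274, -0.589, 0.23] pointing down, gripper open.
Joint ranges: [-3.13, 3.13], [-1.02, 2.26], [0.13, 2.54], [-0.95, 4.09], [0.21, 2.88], [-2.74, 2.74]. Speed limits (rad/s): [2.57, 2.57, 3.14, 3.14, 3.14, 3.14].

## Interface

Orientations are given as a rotation vector (axis times angle).
In Python, from rig import ctrl, cams gives the robot as it stands.
- The arm moves only by the shell command python3 -m crank 'ROWS' [FORCE]. ROWS is a JSON object of lists of equal length, an entry for each row: "dp": the shift along the tool's x, y, z in cm, a list of three; "angular": the turn, a rotation vector about the tool's x, y, z in rad, a list of three; "jaw": the closure, from 0 (fully open) to 1 (shut). A call has exactly 5 rows; each row is the pose to reach, as a shift and turn from the pose measured when the call began, along the tool's axes at that moment; what a row does not reach only later rows make up. A row lasts 1/12 s, in which the tool goes at most 41.7 mm and 7.16 degrees, less where a joint would pass 70% of its speed; a pose out of reach is approached as far as the arm can. A call with a gripper value outside its range is refused whole. The fingers move at their own pace and stop on an object; FORCE is the grip in N (left out, the last holds). Time passes only in rows, so rows that repeat a pose let the fingers close, or fill a call up. It gives the time, the measured TCP pose, the force and the opening at its end, in the units of the state.
- ctrl.sense(): the state, without advancing time (a new reading comes with each control period).
- cams.snapshot(name): name is "scene" or "top" or "wrist"; returns a dict with "frame" (400x640x3 uint8, red, green, blue), "fx", "fy", "cx", "cy" (pixels), "R" (3x3) and "t" (3): a world point X has camera coordinates R X + t; the wrist camera has in their place "T_tool_cam" (4x4, takes a point from camera to tool coordinates, whose origin is the TCP and whose axes are the flange's). Camera axes: x right, y down, z forward; pixel columns grow to the right and rows downward; lengths in m; the calibration is good to about 2 mm. A picture is of the moment at which its call begins: read the wrist's pose just before it. There is no depth.
- ctrl.job_done(): hands the job in, once; it reports no verdict.
The state is a dict: "time": time; "qpos": joint angles; "joint_vel": joint speeds; "tau": joint torques, N m; "tcp_pos": TCP position; "tcp_rot": TCP orientation; "wrist_force": force on the tool from outside, world axes, zero at the start; "moment": the same for the moment, N m; "finger_gap": finger opening in m.
Only numpy, scipy, OpenCV 4.12 (cv2) and the standard library are available. Lean on these libraries where they do the work, as an engineer would, in place of code of your own. Each camera call takes 0.05 s, during which the arm holds its last target. There are 200 camera calls.

## Working session

There is one attempt and no reset: what is moved stays moved. The work goes in short steps, Python scripts to look and compute and a shell command to move; the robot and the scene stay as the last step left them, time stands still between calls to the robot, and variables do not carry over. Pictures are saved under pics/ and viewed, about 8 in all and at most 12, crops included, and the job is handed in when it is done.

```bash
ls; mkdir -p pics; python3 - <<'E'
from rig import ctrl,cams
import cv2
print(ctrl.sense(), ctrl.tcp_to_tips)
for n in("scene","top"):
    s=cams.snapshot(n); cv2.imwrite(f"pics/{n}0.png",s["frame"][:,:,::-1]); print(n,s["fx"],s["fy"],s["cx"],s["cy"],s["R"],s["t"])
E
```

```text
pics
{'time': 0.0, 'qpos': array([-1.30910890e+00,  2.45802066e-01,  1.55898193e+00,  2.21362143e-05,
        1.33871066e+00, -1.74040881e-01]), 'joint_vel': array([-0.00047905,  0.00088042, -0.00029674, -0.00088759, -0.00023655,
        0.00045124]), 'tau': array([ 1.32171295e-03, -4.15825832e+01, -3.14603233e+01,  6.85453042e-02,
        3.30898887e-02, -1.35548457e-04]), 'tcp_pos': array([ 0.27424787, -0.58870943,  0.22937026]), 'tcp_rot': array([-3.06547513e+00, -6.78620043e-01,  9.70291257e-05]), 'wrist_force': array([-0.21878419, -0.12717021,  0.43995408]), 'moment': array([-0.0286674 ,  0.01935141,  0.02505932]), 'finger_gap': 0.09390269354330037} 0.025
scene 435.36584265280356 435.36584265280356 317.36404398346974 198.5872986484663 [[ 0.79593966  0.60533438 -0.00709515]
 [ 0.48356172 -0.64278755 -0.59413149]
 [-0.36420889  0.46946187 -0.80433664]] [-0.41272804 -0.21480504  1.64185263]
top 498.9445569931338 498.9445569931338 315.0582600061582 195.61599603654264 [[ 0.02559293 -0.9996572   0.005522  ]
 [-0.98478916 -0.02616114 -0.17177282]
 [ 0.1718584  -0.00104184 -0.98512111]] [-7.98574827e-04  5.28204107e-01  1.46072733e+00]
```

View pics/top0.png

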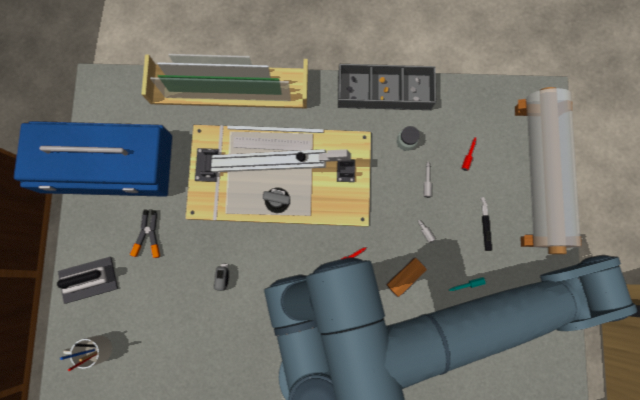

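View pics/scene0.png

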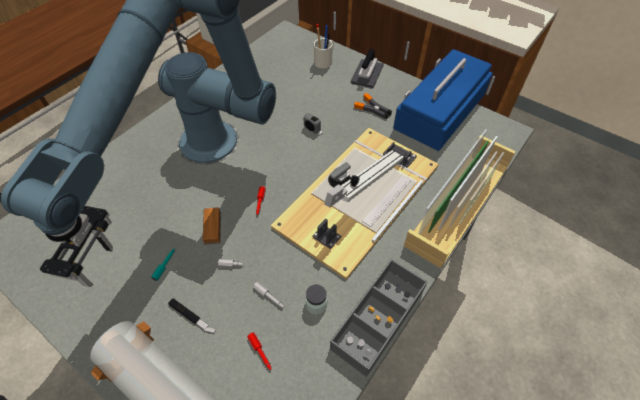

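The top view shows the hinge at about (206,165), the fork at (346,171), and the knob at (302,157). The long pin is at (428,180), nose up and away from the robot, and the short pin is at (427,231). I'll zoom in on these next.

```bash
cat > h.py <<'E'
import numpy as np, cv2
from rig import ctrl,cams
from scipy.spatial.transform import Rotation as Ro
def ray(s,u,v,z):
    R,t=np.array(s["R"]),np.array(s["t"]); c=-R.T@t
    d=R.T@np.array([(u-s["cx"])/s["fx"],(v-s["cy"])/s["fy"],1])
    return c+d*(z-c[2])/d[2]
def proj(s,X):
    c=np.array(s["R"])@X+np.array(s["t"]); return s["fx"]*c[0]/c[2]+s["cx"],s["fy"]*c[1]/c[2]+s["cy"]
def wrist():
    st=ctrl.sense(); s=cams.snapshot("wrist"); T=np.array(s["T_tool_cam"])
    Rt=Ro.from_rotvec(st["tcp_rot"]).as_matrix(); Rc=Rt@T[:3,:3]; c=st["tcp_pos"]+Rt@T[:3,3]
    s["R"]=Rc.T; s["t"]=-Rc.T@c; return s,st
E
python3 - <<'E'
from h import *
s=cams.snapshot("top"); f=s["frame"][:,:,::-1]
a=cv2.resize(f[120:230,180:380],None,fx=4,fy=4,interpolation=cv2.INTER_CUBIC)
b=cv2.resize(f[155:210,400:460],None,fx=4,fy=4,interpolation=cv2.INTER_CUBIC)
c=np.zeros((440+160,800,3),np.uint8); c[:440]=a
p=cv2.resize(f[160:210,400:450],(160,160),interpolation=cv2.INTER_CUBIC); c[440:,:160]=p
s2=cams.snapshot("scene");g=s2["frame"][:,:,::-1]
c[440:,170:410]=cv2.resize(g[210:260,300:375],(240,160),interpolation=cv2.INTER_CUBIC)
c[440:,420:660]=cv2.resize(g[270:320,240:315],(240,160),interpolation=cv2.INTER_CUBIC)
cv2.imwrite("pics/z1.png",c)
for n,u,v,z in(("pin",428,180,.011),("short",427,231,.011),("hinge",206,165,.055),("fork",346,171,.082),("knob",302,157,.2),("jar",409,138,.075)): print(n,ray(s,u,v,z))
E
```

```text
pin [ 0.59272523 -0.33702074  0.011     ]
short [ 0.43345887 -0.33184213  0.011     ]
hinge [0.61175705 0.3456217  0.055     ]
fork [ 0.59839457 -0.07701657  0.082     ]
knob [0.60762261 0.0516793  0.2       ]
jar [ 0.70726411 -0.26642859  0.075     ]
```

View pics/z1.png

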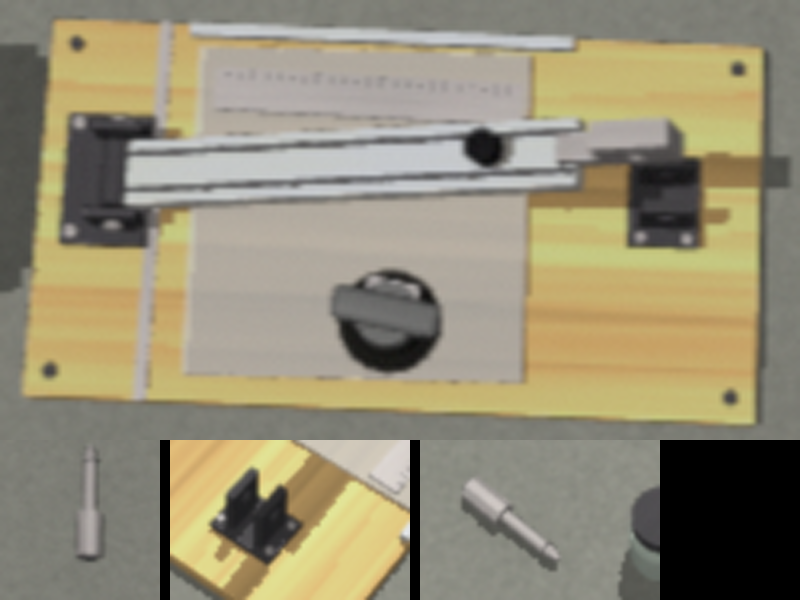

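```bash
python3 - <<'E'
from h import *
from scipy.optimize import least_squares
s=cams.snapshot("top")
C=np.array([(52,20),(764,48),(757,424),(24,396)])/4+[180,120]
W=np.array([ray(s,*c,.018) for c in C]); L=np.array([(.15,.28),(.15,-.28),(-.15,-.28),(-.15,.28)])
f=lambda p:((L@np.array([[np.cos(p[2]),np.sin(p[2])],[-np.sin(p[2]),np.cos(p[2])]])+p[:2])-W[:,:2]).ravel()
r=least_squares(f,[.59,.13,0]); x,y,a=r.x; print("board",r.x,r.fun.round(4)*1000)
M=lambda q:np.array([x+q[0]*np.cos(a)-q[1]*np.sin(a),y+q[0]*np.sin(a)+q[1]*np.cos(a),q[2]])
# hinge plate / fork plate check
print("forkplate ctr",ray(s,180+665/4,120+203/4,.05)," hingeplate",ray(s,180+110/4,120+180/4,.03))
for yo in(.21,): H=M((.02,yo,.042));F=M((.02,yo-.42,.062));print("H,F",H,F)
d=np.array([np.sin(a),-np.cos(a),0]);z=np.array([0,0,1])
uv=np.array([180+484/4,120+148/4])
g=lambda t:np.array(proj(s,H+d*(.31*np.cos(t)-.035*np.sin(t))+z*(.31*np.sin(t)+.035*np.cos(t))))-uv
k=least_squares(lambda t:g(t[0]),[.45]); t=k.x[0];print("bar",t,k.fun,"knob",H+d*(.31*np.cos(t)-.035*np.sin(t))+z*(.31*np.sin(t)+.035*np.cos(t)))
for n,v,u,zz in(("tail",196.6,428.1,.013),("should",182.5,428.2,.013),("nose",161.6,428.4,.011)):print(n,ray(s,u,v,zz))
st=ctrl.sense();print(Ro.from_rotvec(st["tcp_rot"]).as_matrix().round(3))
print(cams.snapshot("wrist")["T_tool_cam"])
E
```

```text
board [ 0.59564864  0.1236905  -0.01169709] [ 0.6 -1.   1.6 -0.2 -1.  -0.1 -1.2  1.3]
forkplate ctr [ 0.60647002 -0.07978823  0.05      ]  hingeplate [0.61768916 0.34662091 0.03      ]
H,F [0.61810361 0.3334422  0.042     ] [ 0.61319094 -0.08652907  0.062     ]
bar 0.34756136836386575 [ 0.41555888 -0.80018183] knob [0.61483385 0.05391864 0.18049508]
tail [ 0.53993933 -0.33616954  0.013     ]
should [ 0.58438988 -0.33707359  0.013     ]
nose [ 0.65160244 -0.33905795  0.011     ]
[[ 0.907  0.422 -0.   ]
 [ 0.422 -0.907  0.001]
 [ 0.    -0.001 -1.   ]]
[[-3.58275304e-04 -9.62644486e-01 -2.70768287e-01  7.85833780e-02]
 [ 9.99999874e-01 -2.49952879e-04 -4.34539434e-04  3.04505275e-04]
 [ 3.50627677e-04 -2.70768408e-01  9.62644455e-01 -1.54905618e-01]
 [ 0.00000000e+00  0.00000000e+00  0.00000000e+00  1.00000000e+00]]
```

```bash
cat > go.py <<'E'
# prints shift (cm, tool axes) and turn to bring tool to x y z (yaw of tool x, pointing down)
import sys; from h import *
st=ctrl.sense(); R=Ro.from_rotvec(st["tcp_rot"]); p=np.array([float(v) for v in sys.argv[1:4]]); a=float(sys.argv[4])
G=Ro.from_matrix([[np.cos(a),np.sin(a),0],[np.sin(a),-np.cos(a),0],[0,0,-1]])
print("t",round(st["time"],2),"tcp",st["tcp_pos"].round(4),"F",st["wrist_force"].round(1),"gap",round(st["finger_gap"],4),"dp",(R.inv().apply(p-st["tcp_pos"])*100).round(2),"ang",(R.inv()*G).as_rotvec().round(3))
E
python3 -m crank '{"dp":[[47.4,-19.8,-12.1],[47.4,-19.8,-12.1],[47.4,-19.8,-12.1],[47.4,-19.8,-12.1],[47.4,-19.8,-12.1]],"angular":[[0,0,0.447],[0,0,0.447],[0,0,0.447],[0,0,0.447],[0,0,0.447]],"jaw":[0,0,0,0,0]}' 30
python3 go.py .62 -.21 .35 -.0117
```

```text
time: 0.72
tcp_pos: [0.4115, -0.4382, 0.2785]
tcp_rot: [-3.141, 0.023, 0.0]
wrist_force: [0.1, -0.1, -0.3]
finger_gap: 0.0939
t 0.72 tcp [ 0.4115 -0.4382  0.2785] F [ 0.1 -0.1 -0.3] gap 0.0939 dp [ 20.52 -23.13  -7.14] ang [-0.001  0.    -0.003]
```

```bash
python3 -m crank '{"dp":[[20.5,-23.1,-7.1],[20.5,-23.1,-7.1],[20.5,-23.1,-7.1],[20.5,-23.1,-7.1],[20.5,-23.1,-7.1]],"angular":[[0,0,0],[0,0,0],[0,0,0],[0,0,0],[0,0,0]],"jaw":[0,0,0,0,0]}' >/dev/null
python3 go.py .62 -.21 .35 -.0117
python3 -m crank '{"dp":[[9,-10,-3],[9,-10,-3],[9,-10,-3],[9,-10,-3],[9,-10,-3]],"angular":[[0,0,0],[0,0,0],[0,0,0],[0,0,0],[0,0,0]],"jaw":[0,0,0,0,0]}' 
python3 - <<'E'
from h import *
s,st=wrist(); cv2.imwrite("pics/w1.png",s["frame"][:,:,::-1]); np.savez("w1.npz",**{k:v for k,v in s.items()})
print(st["tcp_pos"],s["fx"])
E
```

```text
t 1.13 tcp [ 0.5484 -0.2879  0.3254] F [-0.1 -1.6  0.4] gap 0.094 dp [ 7.05 -7.9  -2.46] ang [-0.    -0.    -0.003]
time: 1.55
tcp_pos: [0.6417, -0.1866, 0.3563]
tcp_rot: [3.142, -0.015, 0.003]
wrist_force: [-0.7, -0.3, -0.6]
finger_gap: 0.0939
[ 0.64173992 -0.1866395   0.3563099 ] 309.0035360369765
```

View pics/w1.png

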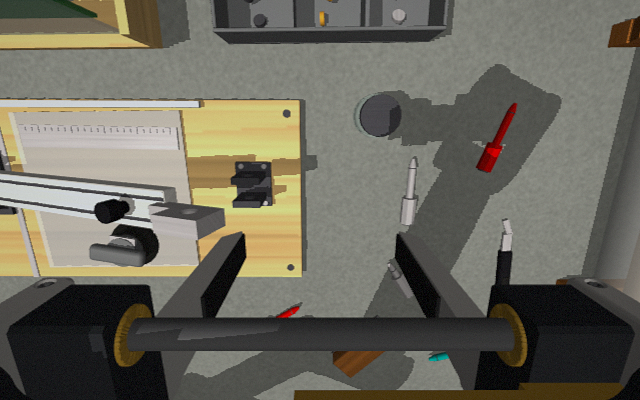

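```bash
python3 - <<'E'
from h import *
s=dict(np.load("w1.npz"))
for n,u,v,z in(("tail",408,222,.013),("sh",411,193,.013),("nose",414,157,.011),("p1",237,164,.026),("p2",272,162,.026),("p3",273,206,.026),("p4",236,206,.026),("knobtop",112,210,.18),("brd cornerFR",303,100,.018),("brdNR",302,276,.018),("scorer",505,285,.015)):print(n,ray(s,u,v,z).round(4))
f=s["frame"][150:220,220:290,::-1]; cv2.imwrite("pics/fz.png",cv2.resize(f,None,fx=8,fy=8,interpolation=cv2.INTER_CUBIC))
E
python3 go.py .615 .06 .30 -.0117
```

```text
tail [ 0.5433 -0.3357  0.013 ]
sh [ 0.5943 -0.3373  0.013 ]
nose [ 0.6537 -0.3386  0.011 ]
p1 [ 0.6475 -0.0558  0.026 ]
p2 [ 0.6501 -0.1111  0.026 ]
p3 [ 0.5779 -0.109   0.026 ]
p4 [ 0.5785 -0.0484  0.026 ]
knobtop [0.6202 0.0469 0.18  ]
brd cornerFR [ 0.7428 -0.1619  0.018 ]
brdNR [ 0.4453 -0.1526  0.018 ]
scorer [ 0.422 -0.518  0.015]
t 1.6 tcp [ 0.6404 -0.1884  0.3555] F [-0.4 -0.4 -0.7] gap 0.0943 dp [ -2.84 -24.8    5.54] ang [ 0. -0. -0.]
```

View pics/fz.png

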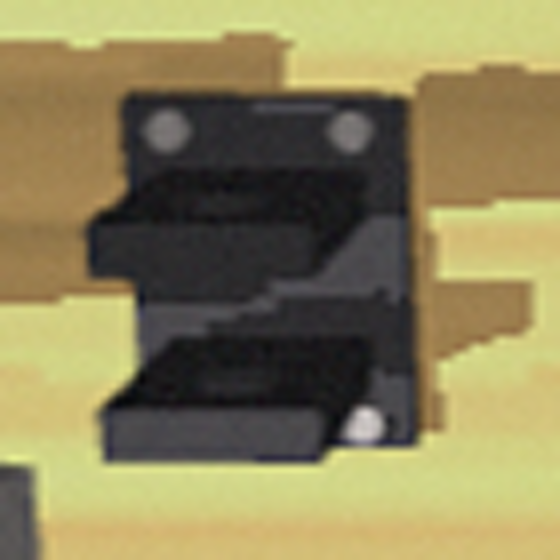

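```bash
python3 - <<'E'
from h import *
s=dict(np.load("w1.npz"))
for u,v in((88,222),(320,222),(320,278),(88,278),(103,407),(325,407),(325,462),(103,462),(209,342)):print(ray(s,220+u/8,150+v/8,.082).round(4))
E
python3 -m crank '{"dp":[[-2.6,-24.8,0],[-2.6,-24.8,0],[-2.6,-24.8,2],[-2.6,-24.8,5],[-2.6,-24.8,5]],"angular":[[0,0,0],[0,0,0],[0,0,0],[0,0,0],[0,0,0]],"jaw":[1,1,1,1,1]}' 
python3 go.py .616 .053 .225 -.0117
```

```text
[ 0.6365 -0.0609  0.082 ]
[ 0.636  -0.1019  0.082 ]
[ 0.6259 -0.1012  0.082 ]
[ 0.6263 -0.06    0.082 ]
[ 0.6026 -0.0606  0.082 ]
[ 0.6022 -0.1007  0.082 ]
[ 0.5918 -0.1     0.082 ]
[ 0.5922 -0.0598  0.082 ]
[ 0.6144 -0.0807  0.082 ]
time: 2.02
tcp_pos: [0.6207, 0.0127, 0.3222]
tcp_rot: [3.141, -0.023, 0.001]
wrist_force: [0.5, 0.1, -0.8]
finger_gap: 0.0642
t 2.02 tcp [0.6207 0.0127 0.3222] F [ 0.5  0.1 -0.8] gap 0.0642 dp [-0.54 -4.04  9.71] ang [ 0.001 -0.001 -0.003]
```

```bash

python3 -m crank '{"dp":[[-0.5,-4.1,4],[-0.5,-4.1,9],[-0.5,-4.1,9.7],[-0.5,-4.1,9.7],[-0.5,-4.1,9.7]],"angular":[[0,0,0],[0,0,0],[0,0,0],[0,0,0],[0,0,0]],"jaw":[1,1,1,1,1]}' 
python3 go.py .616 .050 .183 -.0117
```

```text
time: 2.43
tcp_pos: [0.6151, 0.0523, 0.2235]
tcp_rot: [3.141, -0.026, -0.005]
wrist_force: [0.4, -0.0, 0.7]
finger_gap: 0.0303
t 2.43 tcp [0.6151 0.0523 0.2235] F [ 0.4 -0.   0.7] gap 0.0303 dp [0.11 0.22 4.05] ang [ 0.001  0.003 -0.005]
```

```bash

python3 -m crank '{"dp":[[0.1,0,0],[0.1,0,0],[0.1,0,0],[0.1,0,0.5],[0.1,0.1,1]],"angular":[[0,0,0],[0,0,0],[0,0,0],[0,0,0],[0,0,0]],"jaw":[1,1,1,1,1]}' 
python3 -m crank '{"dp":[[0,0,0.4],[0,0,0.8],[0,0.1,1.2],[0,0.1,1.6],[0,0.2,2]],"angular":[[0,0,0],[0,0,0],[0,0,0],[0,0,0],[0,0,0]],"jaw":[1,1,1,1,1]}' 
python3 -m crank '{"dp":[[0,0.1,0.3],[0,0.2,0.6],[0,0.3,0.9],[0,0.4,1.2],[0,0.5,1.5]],"angular":[[0,0,0],[0,0,0],[0,0,0],[0,0,0],[0,0,0]],"jaw":[1,1,1,1,1]}' 
python3 - <<'E'
from h import *
s=cams.snapshot("scene"); t=cams.snapshot("top")
a=cv2.resize(s["frame"][120:270,270:450],(540,450),interpolation=cv2.INTER_CUBIC)
cv2.imwrite("pics/k1.png",a[:,:,::-1])
E
```

```text
time: 2.85
tcp_pos: [0.6168, 0.0509, 0.2146]
tcp_rot: [3.14, -0.026, -0.001]
wrist_force: [0.0, -0.3, -0.7]
finger_gap: 0.0007
time: 3.27
tcp_pos: [0.6173, 0.0488, 0.195]
tcp_rot: [3.14, -0.026, 0.002]
wrist_force: [0.3, -1.2, 3.5]
finger_gap: 0.0007
time: 3.68
tcp_pos: [0.6173, 0.0436, 0.1798]
tcp_rot: [3.14, -0.026, 0.002]
wrist_force: [0.2, -1.4, 4.1]
finger_gap: 0.0004
```

View pics/k1.png

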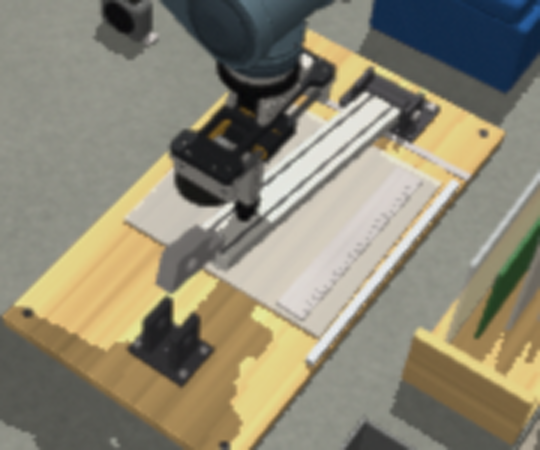

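```bash

python3 -m crank '{"dp":[[0,0.2,0.7],[0,0.4,1.4],[0,0.5,2.1],[0,0.7,2.8],[0,0.8,3.5]],"angular":[[0,0,0],[0,0,0],[0,0,0],[0,0,0],[0,0,0]],"jaw":[1,1,1,1,1]}' 
python3 -m crank '{"dp":[[0,0.1,0.6],[0,0.2,1.2],[0,0.3,1.8],[0,0.4,2.4],[0,0.4,3]],"angular":[[0,0,0],[0,0,0],[0,0,0],[0,0,0],[0,0,0]],"jaw":[1,1,1,1,1]}' 
python3 -m crank '{"dp":[[0,0.1,0.4],[0,0.2,0.8],[0,0.2,1.1],[0,0.2,1.3],[0,0.2,1.5]],"angular":[[0,0,0],[0,0,0],[0,0,0],[0,0,0],[0,0,0]],"jaw":[1,1,1,1,1]}'
```

```text
time: 4.2
tcp_pos: [0.6169, 0.0354, 0.1433]
tcp_rot: [3.141, -0.027, 0.001]
wrist_force: [0.4, -2.5, 3.5]
finger_gap: 0.0002
time: 4.62
tcp_pos: [0.6167, 0.0312, 0.1126]
tcp_rot: [3.14, -0.027, -0.0]
wrist_force: [-0.1, -2.4, 3.3]
finger_gap: 0.0004
time: 5.03
tcp_pos: [0.6169, 0.0297, 0.1019]
tcp_rot: [3.141, -0.026, -0.004]
wrist_force: [-15.0, 2.1, 37.5]
finger_gap: 0.0008
```

```bash

python3 -m crank '{"dp":[[0,0,-1],[0,0,-4],[0,4,-7],[0,8,-8],[-1,12,-8]],"angular":[[0,0,0],[0,0,0],[0,0,0],[0,0,0],[0,0,0]],"jaw":[1,1,1,1,1]}' 
python3 go.py .568 -.3365 .16 -.022
```

```text
time: 5.45
tcp_pos: [0.6084, -0.0846, 0.185]
tcp_rot: [3.14, -0.022, 0.005]
wrist_force: [0.8, -0.7, 0.6]
finger_gap: 0.0006
t 5.45 tcp [ 0.6084 -0.0846  0.185 ] F [ 0.8 -0.7  0.6] gap 0.0006 dp [-3.7  25.24  2.53] ang [ 0.002 -0.003  0.008]
```

```bash

python3 -m crank '{"dp":[[-3.7,25.2,0],[-3.7,25.2,0],[-3.7,25.2,2.5],[-3.7,25.2,2.5],[-3.7,25.2,2.5]],"angular":[[0,0,0],[0,0,0],[0,0,0],[0,0,0.008],[0,0,0.008]],"jaw":[0.4,0.4,0.4,0.4,0.4]}' 
python3 go.py .568 -.3365 .16 -.022
```

```text
time: 5.87
tcp_pos: [0.5741, -0.2899, 0.1654]
tcp_rot: [3.141, -0.035, 0.003]
wrist_force: [0.6, -0.6, -0.6]
finger_gap: 0.0306
t 5.87 tcp [ 0.5741 -0.2899  0.1654] F [ 0.6 -0.6 -0.6] gap 0.0306 dp [-0.51  4.67  0.54] ang [ 0.    -0.002 -0.   ]
```

```bash

python3 -m crank '{"dp":[[-0.5,4.7,0.5],[-0.5,4.7,0.5],[-0.5,4.7,0.5],[-0.5,4.7,0.5],[-0.5,4.7,0.5]],"angular":[[0,0,0],[0,0,0],[0,0,0],[0,0,0],[0,0,0]],"jaw":[0.4,0.4,0.4,0.4,0.4]}' 
python3 - <<'E'
from h import *
s,st=wrist(); cv2.imwrite("pics/w2.png",s["frame"][:,:,::-1]); np.savez("w2.npz",**s)
g=cams.snapshot("scene")["frame"]; cv2.imwrite("pics/b.png",g[:,:,::-1])
print(st["tcp_pos"],st["tcp_rot"])
E
```

```text
time: 6.28
tcp_pos: [0.5683, -0.335, 0.1601]
tcp_rot: [-3.14, 0.032, -0.002]
wrist_force: [1.0, 0.4, 0.2]
finger_gap: 0.0558
[ 0.56831662 -0.33501552  0.16008167] [-3.14048083e+00  3.23164315e-02 -2.23916284e-03]
```

View pics/w2.png

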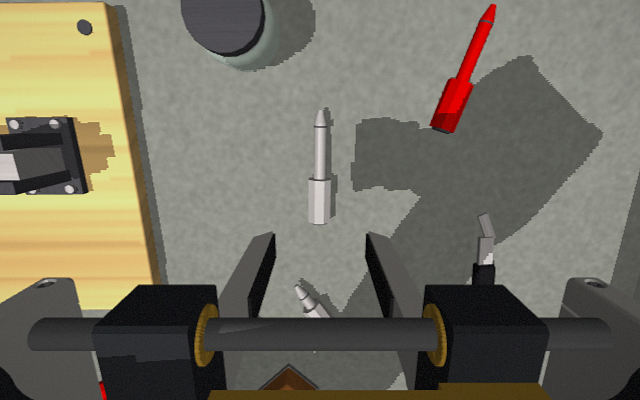

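The wrist view shows the lug seated in the fork at the left. The pin's tail is at (319,224), its shoulder at (320,180) and its nose at (320,110), and it's parallel to the tool's x axis.

```bash
python3 - <<'E'
from h import *
s=dict(np.load("w2.npz"))
for u,v,z in((319,201,.022),(319,224,.011),(319.5,179.5,.02),(320,180,.013),(320.5,110,.011)):print(ray(s,u,v,z).round(4))
E
python3 go.py .567 -.3365 .06 -.022
```

```text
[ 0.5655 -0.334   0.022 ]
[ 0.5375 -0.3333  0.011 ]
[ 0.5866 -0.3349  0.02  ]
[ 0.5846 -0.3354  0.013 ]
[ 0.6515 -0.3373  0.011 ]
t 6.38 tcp [ 0.5686 -0.335   0.1606] F [-1.1 -0.3  0.2] gap 0.0565 dp [-0.18  0.16 10.06] ang [-0.    -0.002  0.002]
```

```bash

python3 -m crank '{"dp":[[-0.15,0,4],[-0.15,0,8],[-0.15,0,10],[-0.15,0,11.5],[-0.15,0,13.1]],"angular":[[0,0,0],[0,0,0],[0,0,0],[0,0,0.005],[0,0,0.01]],"jaw":[0.4,0.4,0.4,0.4,0.4]}' 
python3 go.py .567 -.3348 .029 -.03
```

```text
time: 6.8
tcp_pos: [0.5679, -0.3338, 0.029]
tcp_rot: [-3.141, 0.045, -0.003]
wrist_force: [-0.3, -0.1, 0.2]
finger_gap: 0.0568
t 6.8 tcp [ 0.5679 -0.3338  0.029 ] F [-0.3 -0.1  0.2] gap 0.0568 dp [-0.09  0.1  -0.  ] ang [-0.    -0.002  0.001]
```

```bash

python3 -m crank '{"dp":[[0,0.1,0],[0,0.1,0],[0,0.1,0],[0,0.1,0],[0,0.1,0]],"angular":[[0,0,0],[0,0,0],[0,0,0],[0,0,0],[0,0,0]],"jaw":[0.6,0.8,0.9,0.9,0.9]}' 45
python3 -m crank '{"dp":[[0,0,0],[0,0,0],[0,0,-1],[0,0,-4],[0,0,-8]],"angular":[[0,0,0],[0,0,0],[0,0,0],[0,0,0],[0,0,0]],"jaw":[0.9,0.9,0.9,0.9,0.9]}'
python3 -m crank '{"dp":[[0,0,-3],[0,0,-4],[0,0,-4],[0,0,-4],[0,0,-4]],"angular":[[0,0,0],[0,0,0],[0,0,0],[0,0,0],[0,0,0]],"jaw":[0.9,0.9,0.9,0.9,0.9]}'
python3 go.py .505 -.0807 .155 -.0117
python3 - <<'E'
from h import *
s,st=wrist(); cv2.imwrite("pics/w3.png",s["frame"][0:260,60:460,::-1]); np.savez("w3.npz",**s)
E
```

```text
time: 7.22
tcp_pos: [0.5689, -0.3354, 0.0307]
tcp_rot: [3.14, -0.045, 0.007]
wrist_force: [0.1, -0.9, -0.1]
finger_gap: 0.026
time: 7.63
tcp_pos: [0.5661, -0.3334, 0.108]
tcp_rot: [-3.138, 0.045, 0.003]
wrist_force: [0.9, 0.1, -1.6]
finger_gap: 0.0214
time: 8.05
tcp_pos: [0.5649, -0.3325, 0.1452]
tcp_rot: [-3.135, 0.045, 0.009]
wrist_force: [-0.7, -0.6, -2.7]
finger_gap: 0.0215
t 8.05 tcp [ 0.5649 -0.3325  0.1452] F [-0.7 -0.6 -2.7] gap 0.0215 dp [ -6.72 -25.    -0.78] ang [-0.006  0.005 -0.017]
```

View pics/w3.png

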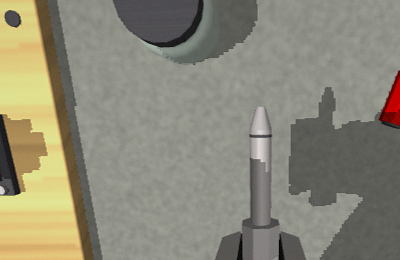

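```bash
python3 - <<'E'
from h import *
from scipy.optimize import least_squares
s=dict(np.load("w3.npz")); T=np.linalg.inv(s["T_tool_cam"])
def P(X): c=T[:3,:3]@X+T[:3,3]; return np.array([s["fx"]*c[0]/c[2]+s["cx"],s["fy"]*c[1]/c[2]+s["cy"]])
for z in(.016,.0185,.021):
    for x in (.015,.017,.019): print(z,x,"nose",P([x+.066,0,z]).round(1),"sh top",P([x,0,z-.011]).round(1),"sh bot",P([x,0,z+.011]).round(1))
g=cv2.cvtColor(s["frame"],cv2.COLOR_RGB2GRAY)
a=s["frame"][90:250,270:370,::-1]; cv2.imwrite("pics/p3.png",cv2.resize(a,(375,600),interpolation=cv2.INTER_CUBIC))
E
```

```text
0.016 0.015 nose [319.4 110.2] sh top [319.5 234.2] sh bot [319.6 221. ]
0.016 0.017 nose [319.4 106.3] sh top [319.5 230.8] sh bot [319.6 218. ]
0.016 0.019 nose [319.4 102.3] sh top [319.5 227.4] sh bot [319.6 214.9]
0.0185 0.015 nose [319.4 110.3] sh top [319.5 232.5] sh bot [319.6 219.7]
0.0185 0.017 nose [319.4 106.4] sh top [319.5 229.2] sh bot [319.6 216.7]
0.0185 0.019 nose [319.4 102.5] sh top [319.5 225.8] sh bot [319.6 213.7]
0.021 0.015 nose [319.4 110.4] sh top [319.5 230.9] sh bot [319.6 218.4]
0.021 0.017 nose [319.4 106.5] sh top [319.5 227.6] sh bot [319.6 215.5]
0.021 0.019 nose [319.4 102.7] sh top [319.5 224.3] sh bot [319.6 212.5]
```

View pics/p3.png

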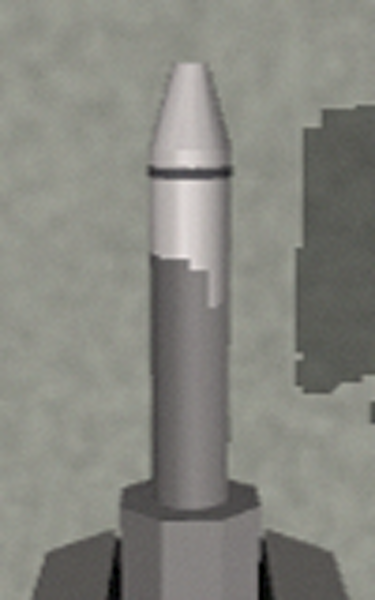

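```bash

python3 -m crank '{"dp":[[-7.8,-25.2,-1],[-7.8,-25.2,-1],[-7.8,-25.2,-1],[-7.8,-25.2,-1],[-7.8,-25.2,-1]],"angular":[[0,0,0],[0,0,0],[-0.006,0.005,-0.017],[-0.006,0.005,-0.017],[-0.006,0.005,-0.017]],"jaw":[0.9,0.9,0.9,0.9,0.9]}'
python3 go.py .494 -.0789 .14 -.0117
```

```text
time: 8.52
tcp_pos: [0.5076, -0.1309, 0.1529]
tcp_rot: [-3.139, 0.02, 0.007]
wrist_force: [0.2, 0.7, -0.8]
finger_gap: 0.0217
t 8.52 tcp [ 0.5076 -0.1309  0.1529] F [ 0.2  0.7 -0.8] gap 0.0217 dp [-1.42 -5.18  1.31] ang [-0.003  0.004 -0.001]
```

```bash

python3 -m crank '{"dp":[[-1.4,-4,0],[-1.4,-5.2,0],[-1.4,-5.2,2],[-1.4,-5.2,4],[-1.4,-5.2,5]],"angular":[[0,0,0],[0,0,0],[-0.003,0.004,-0.001],[-0.003,0.004,-0.001],[-0.003,0.004,-0.001]],"jaw":[0.9,0.9,0.9,0.9,0.9]}'
python3 go.py .494 -.0789 .0805 -.0117
```

```text
time: 8.93
tcp_pos: [0.4915, -0.0772, 0.0993]
tcp_rot: [-3.14, 0.017, 0.01]
wrist_force: [-1.1, 0.5, -2.4]
finger_gap: 0.0212
t 8.93 tcp [ 0.4915 -0.0772  0.0993] F [-1.1  0.5 -2.4] gap 0.0212 dp [0.26 0.17 1.88] ang [-0.002  0.006  0.001]
```

```bash

python3 -m crank '{"dp":[[0.2,0.2,1],[0.2,0.2,1.9],[0.2,0.2,1.9],[0.2,0.2,1.9],[0.2,0.2,1.9]],"angular":[[0,0.006,0],[0,0.006,0],[0,0.006,0],[0,0.006,0],[0,0.006,0]],"jaw":[0.9,0.9,0.9,0.9,0.9]}'
python3 go.py .494 -.0789 .0805 -.0117
python3 - <<'E'
from h import *
s,st=wrist(); np.savez("w4.npz",**s)
a=s["frame"][20:260,200:440,::-1]; cv2.imwrite("pics/w4.png",cv2.resize(a,(600,600),interpolation=cv2.INTER_CUBIC))
E
```

```text
time: 9.35
tcp_pos: [0.4938, -0.0795, 0.0807]
tcp_rot: [-3.14, 0.017, -0.0]
wrist_force: [-0.3, 1.1, -1.5]
finger_gap: 0.0215
t 9.35 tcp [ 0.4938 -0.0795  0.0807] F [-0.3  1.1 -1.5] gap 0.0215 dp [ 0.02 -0.06  0.02] ang [-0.002 -0.     0.001]
```

View pics/w4.png

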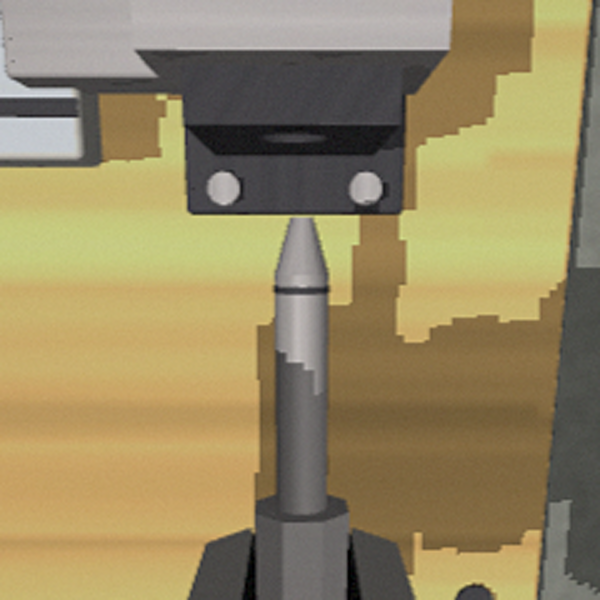

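```bash
python3 - <<'E'
from h import *
s=dict(np.load("w4.npz"))
for n,u,v,z,x in(("topL",135,50,.082,.592),("topR",450,50,.082,.592),("hole",296,137,.056,.592),("nose",303,217,.062,0),("footL",187,213,.026,0),("footR",405,213,.026,0)):print(n,ray(s,200+u/2.5,20+v/2.5,z).round(4))
E
```

```text
topL [ 0.6052 -0.0513  0.082 ]
topR [ 0.6046 -0.108   0.082 ]
hole [ 0.5933 -0.0799  0.056 ]
nose [ 0.5766 -0.0813  0.062 ]
footL [ 0.5788 -0.0513  0.026 ]
footR [ 0.5781 -0.1078  0.026 ]
```

```bash

python3 -m crank '{"dp":[[0.4,-0.1,0],[1,-0.1,0],[1.6,-0.1,0],[2.2,-0.1,0],[2.8,-0.1,0]],"angular":[[0,0,0],[0,0,0],[0,0,0],[0,0,0],[0,0,0]],"jaw":[0.9,0.9,0.9,0.9,0.9]}'
python3 go.py .5756 -.0792 .0805 -.0117
python3 -m crank '{"dp":[[0.4,0,0],[0.8,0,0],[1.2,0,0],[1.6,0,0],[2,0,0]],"angular":[[0,0,0],[0,0,0],[0,0,0],[0,0,0],[0,0,0]],"jaw":[0.9,0.9,0.9,0.9,0.9]}'
python3 go.py .5756 -.0796 .0805 -.0117
```

```text
time: 9.82
tcp_pos: [0.523, -0.0789, 0.0813]
tcp_rot: [-3.14, 0.017, -0.002]
wrist_force: [0.3, 0.0, -1.4]
finger_gap: 0.0214
t 9.82 tcp [ 0.523  -0.0789  0.0813] F [ 0.3  0.  -1.4] gap 0.0214 dp [ 5.26 -0.02  0.09] ang [-0.001 -0.001  0.001]
time: 10.23
tcp_pos: [0.5433, -0.0791, 0.0812]
tcp_rot: [-3.14, 0.017, -0.002]
wrist_force: [0.0, 0.1, -2.1]
finger_gap: 0.0216
t 10.23 tcp [ 0.5433 -0.0791  0.0812] F [ 0.   0.1 -2.1] gap 0.0216 dp [3.23 0.02 0.08] ang [-0.001 -0.001  0.001]
```

```bash

python3 -m crank '{"dp":[[0.5,0.02,0.05],[1,0.02,0.05],[1.5,0.02,0.05],[2,0.02,0.05],[2.5,0.02,0.05]],"angular":[[0,0,0],[0,0,0],[0,0,0],[0,0,0],[0,0,0]],"jaw":[0.9,0.9,0.9,0.9,0.9]}'
python3 -m crank '{"dp":[[0.2,0,0],[0.4,0,0],[0.6,0,0],[0.8,0,0],[0.9,0,0]],"angular":[[0,0,0],[0,0,0],[0,0,0],[0,0,0],[0,0,0]],"jaw":[0.9,0.9,0.9,0.9,0.9]}'
python3 go.py .5756 -.0796 .0805 -.0117
```

```text
time: 10.65
tcp_pos: [0.5688, -0.0795, 0.0808]
tcp_rot: [-3.14, 0.017, -0.002]
wrist_force: [-0.2, 0.2, -0.5]
finger_gap: 0.0214
time: 11.07
tcp_pos: [0.5758, -0.0795, 0.0806]
tcp_rot: [-3.14, 0.016, 0.009]
wrist_force: [-11.0, -0.2, 8.5]
finger_gap: 0.0215
t 11.07 tcp [ 0.5758 -0.0795  0.0806] F [-11.   -0.2   8.5] gap 0.0215 dp [-0.02  0.01  0.01] ang [-0.002  0.005  0.002]
```

```bash

python3 -m crank '{"dp":[[0.1,0,0],[0.05,0,0],[0,0,0],[0,0,0],[0,0,0]],"angular":[[0,0,0],[0,0,0],[0,0,0],[0,0,0],[0,0,0]],"jaw":[0.9,0.85,0.75,0.65,0.55]}'
python3 -m crank '{"dp":[[0,0,0],[0,0,-1],[0,0,-3],[0,0,-6],[0,0,-9]],"angular":[[0,0,0],[0,0,0],[0,0,0],[0,0,0],[0,0,0]],"jaw":[0.5,0.5,0.5,0.5,0.5]}'
python3 -m crank '{"dp":[[-4,0,-3],[-8,0,-3],[-8,0,-3],[-8,0,-3],[-8,0,-3]],"angular":[[0,0,0],[0,0,0],[0,0,0],[0,0,0],[0,0,0]],"jaw":[0.5,0.5,0.5,0.5,0.5]}'
python3 - <<'E'
from h import *
s,st=wrist(); t=cams.snapshot("scene"); print(st["wrist_force"],st["finger_gap"])
a=cv2.resize(s["frame"][0:200,170:420,::-1],(500,400),interpolation=cv2.INTER_CUBIC)
b=cv2.resize(t["frame"][180:280,280:355,::-1],(300,400),interpolation=cv2.INTER_CUBIC)
cv2.imwrite("pics/end.png",np.hstack([a,b]))
np.savez("w5.npz",**s);np.savez("s5.npz",**t)
E
```

```text
time: 11.48
tcp_pos: [0.5763, -0.0796, 0.0808]
tcp_rot: [-3.14, 0.016, 0.006]
wrist_force: [0.2, 0.4, -0.1]
finger_gap: 0.034
time: 11.9
tcp_pos: [0.5762, -0.0796, 0.1718]
tcp_rot: [-3.14, 0.016, 0.008]
wrist_force: [1.2, 0.8, 0.1]
finger_gap: 0.0469
time: 12.32
tcp_pos: [0.4969, -0.079, 0.2031]
tcp_rot: [-3.14, 0.016, 0.005]
wrist_force: [0.6, -0.1, 0.7]
finger_gap: 0.0469
[ 0.59006514 -0.13454285  0.7316568 ] 0.0469483715829545
```

View pics/end.png

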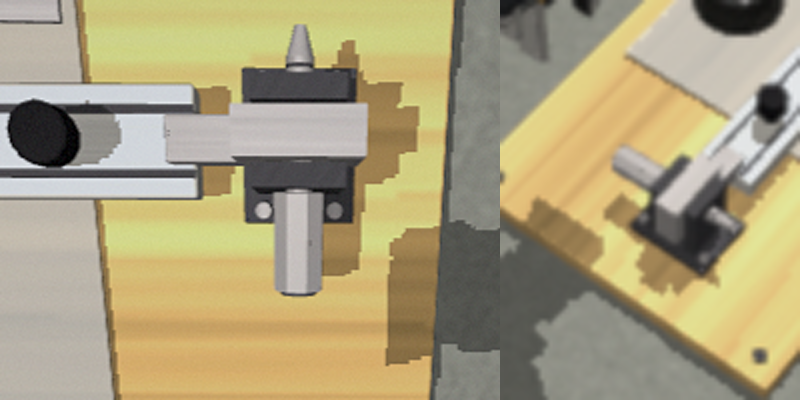

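The pin runs through both cheeks and the lug. Its nose shows beyond the far cheek at crop (300,25), and the grip's front edge at (298,190) touches the near cheek. I'll check those numbers before handing in.

```bash
python3 - <<'E'
from h import *
s=dict(np.load("w5.npz"))
P=lambda u,v,z:ray(s,170+u/2,v/2,z).round(4)
print("nose",P(300,25,.062),"tail bottom",P(298,296,.05),P(298,293,.062),"knob top",P(38,128,.077), "cheek top far edge",P(300,100,.082))
print(cv2.absdiff(cams.snapshot("wrist")["frame"],s["frame"])[0:150,170:420].mean())
E
```

```text
nose [ 0.6585 -0.0808  0.062 ] tail bottom [ 0.5434 -0.0785  0.05  ] [ 0.5461 -0.0786  0.062 ] knob top [0.6173 0.0295 0.077 ] cheek top far edge [ 0.6259 -0.0805  0.082 ]
3.0343733333333334
```

```bash
python3 -c "
from rig import ctrl
print(ctrl.job_done(), ctrl.sense()['time'])"
```

```text
the job is handed in; nothing more can be done
the job is handed in; nothing more can be done
```

The guide bar is down and locked with the long pin, and I handed the job in after about 12.5 s of robot time; the hand-in reports no verdict.

I pressed the bar down by its knob with the jaws closed, ending at about 37 N against the stop. I then gripped the long pin by its grip and pushed it through the fork and lug until it met the cheek with about 11 N. After that I let go and backed away.

**Last checks:**
- **Nose:** it measured x = 0.6585, against 0.6584 expected with the pin home.
- **Knob:** it measured y = 0.0295, where it should be with the bar fully down.
- **Pin in place:** the last picture shows the pin through both cheeks and the lug, with the grip against the near cheek and the gripper clear.
- **Tail end:** it measured about 2 mm off what was expected, which is within calibration error.
- **Wrist force:** the last single reading was about 1 N or less, apart from one sense value I didn't check further.
- **Not measured:** I did not check the sheet, the short pin or the other things again at the end. No unexpected contact showed during the moves.

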